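Find the instrument case with the loose part and hand it forward

TASK

One of the three sealed steel cases on the white tray has something loose inside. Going from the robot's own left to its right, take each case in turn, lift it well clear and rock it lengthwise - first far end clearly down (20 degrees or so), then near end down - to find out whether it rattles, and put it back upright in its place before taking the next, without dropping it. When all three have been tried, present the one that rattles: finish still gripping it, held still and level about 10 cm above the middle of the small empty steel tray beyond the white one, with the two quiet cases standing in their own places and the other things on the table left alone.

Things in the scene. Friction and masses are not known exactly. Their poses are not given: they have to be found in the camera images.
- case_a: Sealed steel case, one of three alike: 120 mm long (x), 46 wide (y), 44 high, straight sides; 0.25 to 0.31 kg. Origin: centre of underside; its +x end is the far end, within 0.2 rad of the white tray's x. In any of the tray's three places. One holds a loose 28 mm, 0.13 kg metal ball; tipped, it rolls 40 mm either way along x, knocks, and stays at that end once level. The others are packed tight.
- case_b: Sealed steel case, one of three alike: 120 mm long (x), 46 wide (y), 44 high, straight sides; 0.25 to 0.31 kg. Origin: centre of underside; its +x end is the far end, within 0.2 rad of the white tray's x. In any of the tray's three places. One holds a loose 28 mm, 0.13 kg metal ball; tipped, it rolls 40 mm either way along x, knocks, and stays at that end once level. The others are packed tight.
- case_c: Sealed steel case, one of three alike: 120 mm long (x), 46 wide (y), 44 high, straight sides; 0.25 to 0.31 kg. Origin: centre of underside; its +x end is the far end, within 0.2 rad of the white tray's x. In any of the tray's three places. One holds a loose 28 mm, 0.13 kg metal ball; tipped, it rolls 40 mm either way along x, knocks, and stays at that end once level. The others are packed tight.
- rack_tray: White plastic tray, fixed, 150 mm (own x) x 450 mm (own y), floor 6 mm thick (cases stand on it 6 mm above the table), rim 12 mm high above the table. Origin at the centre of its underside; x points away from the robot, y to the robot's left. Three case places 150 mm apart along y.
- spot_left (a point): Middle of the tray's left place (the robot's left, 150 mm to +y of the tray's centre), on the tray floor. A case counts as in its place when its origin is within 60 mm of this point horizontally.
- spot_mid (a point): Middle of the tray's middle place, at the tray's centre, on the tray floor.
- spot_right (a point): Middle of the tray's right place (150 mm to -y of the tray's centre), on the tray floor.
- give_tray: Small empty steel hand-over tray, fixed, beyond the white tray: 110 mm (own x) x 160 mm (own y), floor 4 mm, rim 14 mm high. Origin at the centre of its underside.
- vial: Bystander: small amber vial, 20 mm across, 40 mm high, loose, standing on the white tray between the left and middle places. Origin at its underside.
- cup: Bystander: small steel cup, 28 mm across, 28 mm high, loose, standing on the white tray between the middle and right places. Origin at its underside.
- spirit: Bystander: white bottle with a plain blue band, 72 mm across, 190 mm high, loose, to the robot's right. Origin at its underside.
- sponge: Bystander: yellow sponge block 100 x 65 x 40 mm, loose, to the robot's left. Origin at its underside.
- tape: Bystander: roll of white tape lying flat, 70 mm across, 20 mm high, loose, to the right. Origin at its underside.
- swab_pot: Bystander: open steel pot, 70 mm across, 60 mm high, loose, to the left. Origin at its underside.
Not all that is in view belongs to the job. What is shaped like the case_a but pink is not meant. What is shaped like the case_c but green is not meant.

How it is judged:
By the outcome, as a careful person would: the job done as asked, in the order asked, and still so for the second after the job is handed in, while the arm keeps its last pose, push and grip.
It also fails if it takes over 72 s, if anything falls off the work surface, if the arm or the gripper's body presses on something with over 40 N, if the wrist force passes 120 N, or if a joint passes its speed limit or range.

ROBOT

A 6-joint arm with a two-finger parallel gripper is mounted at the origin on the work surface. World frame = base frame: x ahead of the robot, y to its left, z up, the work surface at z = 0. Lengths are in mm, angles in rad, forces in N, time in s.
With the tool pointing down it reaches from about 350 to 975 mm from the base axis. Payload 4.9 kg.
Tool frame: the origin (TCP) lies midway between the tips of the shut fingers; the grasp point (between the pads) lies 19 mm behind it; z points along the fingers, y is the direction in which the jaws open and shut (so a half turn about z gives the same grasp; the last joint's range is limited). The gripper opens to 85 mm and grips with 20 to 120 N. Pads are 22 mm wide; open, the fingers measure 114 mm over their backs; the gripper's body (76 mm by 85 mm) begins 54 mm behind the grasp point. The pads swing forward as they close: fully open they stand 13 mm farther back than shut.
Start: joints at [-1.39, 0.053, 1.613, -0, 1.476, -0.119], TCP at [184.576, -597.104, 231.304] pointing down, gripper open.
Joint ranges: [-3.01, 3.01], [-1.01, 2.22], [0.06, 2.58], [-1.02, 4.17], [0.09, 2.62], [-3.14, 3.14]. Speed limits (rad/s): [2.57, 2.57, 3.14, 3.14, 3.14, 3.14].

INTERFACE

Orientations are given as a unit quaternion [w, x, y, z].
In Python, from workcell import telemetry, read_camera, camera_params, r gives the robot as it stands.
- The arm moves only by the tool carry_out, never from a script. Its argument "plan" is a list that holds one entry, the list of rows, each a list of 7 numbers: the turn, a rotation vector about the tool's x, y, z in degrees, then the shift along the tool's x, y, z in m, then the opening, from -1 (shut) to 1 (fully open), so that 0 is half open. A call has exactly 5 rows; each row shifts and turns the commanded pose from where the row before left it, along the tool's axes as they then stand; what a row does not reach is not made up. A row lasts 1/8 s, in which the tool goes at most 62.5 mm and 10.7 degrees, less where a joint would pass 70% of its speed; a pose out of reach is approached as far as the arm can. A call is refused whole if a number of a shift passes 0.0625 or a number of a turn 10.7, either way. A call with a gripper value outside its range is refused whole. The fingers move at their own pace and stop on an object; "grip_force" is the grip in N (left out, the last holds). Time passes only in rows, so rows that do not move let the fingers close, or fill a call up. It gives the time, the measured TCP pose, the force and the opening at its end, in the units of the state.
- telemetry.observe(): the state, without advancing time (a new reading comes with each control period).
- read_camera(name): name is "scene" or "top" or "wrist"; returns (picture, depth): 384x512x3 uint8, red, green, blue; 384x512 float32, mm along the optical axis (not along the pixel's ray), 0 where there is no reading.
- camera_params(name): a dict with "camera_matrix" (3x3 intrinsics, pixels), "rvec" (rotation vector, rad) and "tvec" (3), from world to camera coordinates, as OpenCV has them. Camera axes: x right, y down, z forward; pixel columns grow to the right and rows downward; lengths in mm; the calibration is good to about 2 mm. A picture is of the moment at which its call begins: read the wrist's pose just before it. camera_params takes no time and is no camera call; for the wrist camera it gives the pose at the moment of the call.
- r.close_job(): hands the job in, once; it reports no verdict.
The state is a dict: "t": time; "joint_positions": joint angles; "qd": joint speeds; "joint_torque": joint torques, N m; "tcp_pos": TCP position; "ee_rot": TCP orientation; "wrist_force": force on the tool from outside, world axes, zero at the start; "torque": the same for the moment, N m; "width": finger opening in mm.
Only numpy, scipy, OpenCV 4.12 (cv2) and the standard library are available. Lean on these libraries where they do the work, as an engineer would, in place of code of your own. Each camera call takes 0.05 s, during which the arm holds its last target. There are 200 camera calls.

## Working session

There is one attempt and no reset: what is moved stays moved. The work goes in short steps, Python scripts to look and compute and a tool call to move; the robot and the scene stay as the last step left them, time stands still between calls to the robot, and variables do not carry over. Pictures are saved under pics/ and viewed, about 8 in all and at most 12, crops included, and the job is handed in when it is done.

Besides the shell and the picture viewer there is one more tool, called after "Emit:" as name([rows], argument=value, ...), one row to a line, values as JSON. carry_out: Moves the arm, as the interface text tells. Its arguments: {"type":"object","properties":{"plan":{"type":"array"},"grip_force":{"type":"number"}},"required":["plan"]}

```bash
ls; mkdir -p pics; cat > h.py <<'E'
import numpy as np, cv2
from workcell import telemetry, read_camera, camera_params, r
def world(name, depth, p=None):
    p=p or camera_params(name); K=np.array(p["camera_matrix"]); R=cv2.Rodrigues(np.array(p["rvec"],float))[0]; t=np.array(p["tvec"],float).ravel()
    v,u=np.mgrid[:384,:512]
    c=np.stack([(u-K[0,2])/K[0,0]*depth,(v-K[1,2])/K[1,1]*depth,depth],-1)
    w=(c-t)@R
    w[depth<=0]=np.nan
    return w
E
python3 - <<'E'
from h import *
for n in ("top","scene"):
    p=camera_params(n); im,d=read_camera(n); np.savez(f"{n}.npz",im=im,d=d,w=world(n,d,p))
    cv2.imwrite(f"pics/{n}0.png",im[:,:,::-1]); 
    print(n,p)
print(telemetry.observe())
E
```

```text
pics
top {'camera_matrix': array([[446.84749432,   0.        , 253.71565615],
       [  0.        , 446.84749432, 185.36770592],
       [  0.        ,   0.        ,   1.        ]]), 'rvec': array([ 2.12369042, -2.12569071,  0.14478707]), 'tvec': array([  20.41877558,  516.08975901, 1442.98233367])}
scene {'camera_matrix': array([[384.27407837,   0.        , 252.06028058],
       [  0.        , 384.27407837, 187.63681407],
       [  0.        ,   0.        ,   1.        ]]), 'rvec': array([ 1.83519498,  1.85202762, -0.64477302]), 'tvec': array([  14.59489783, -363.32586079, 1312.69727522])}
{'t': 0.1, 'joint_positions': array([-1.39000412e+00,  5.32859743e-02,  1.61414772e+00,  1.95814548e-05,
        1.47598472e+00, -1.19018574e-01]), 'qd': array([-0.0009979 , -0.00118776, -0.00291112,  0.00065984, -0.00027437,
        0.00026441]), 'joint_torque': array([ 7.92217052e-04, -3.94905245e+01, -3.71360850e+01, -6.42289955e-07,
        3.95221316e-03, -8.95934420e-06]), 'tcp_pos': array([ 184.48125791, -596.57245924,  230.19432392]), 'ee_rot': array([-9.12748309e-04,  9.88784940e-01,  1.49343597e-01, -1.84503021e-05]), 'wrist_force': array([-0.0812984 ,  0.27777672,  0.02368518]), 'torque': array([0.03582053, 0.01351804, 0.01231899]), 'width': 85.24471942571714}
```

```bash
python3 -c "
import cv2,numpy as np
cv2.imwrite('pics/both.png',cv2.resize(cv2.imread('pics/top0.png'),(780,585)))"
```

```text
(no output)
```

View pics/both.png

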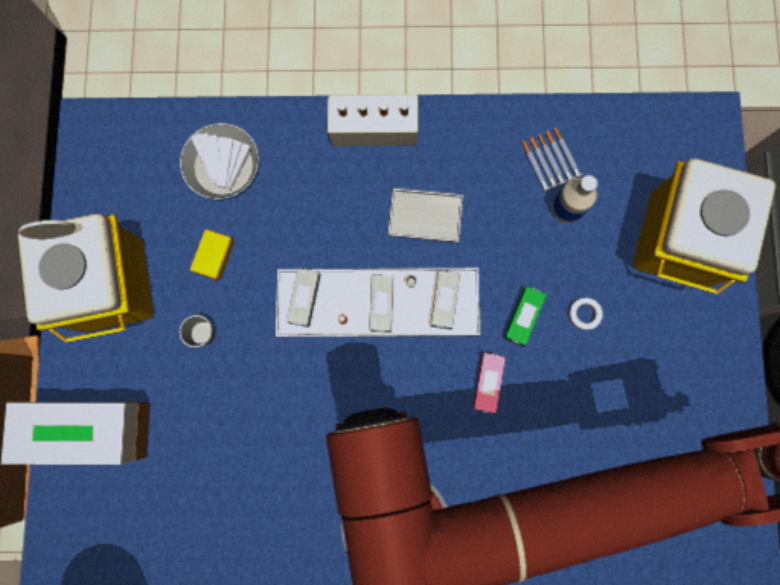

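View pics/scene0.png

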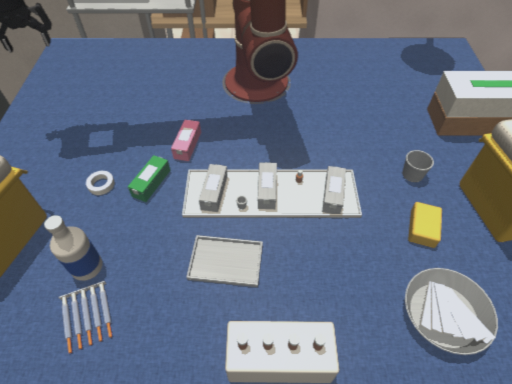

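The pictures show the white tray with three steel cases: in the 780-px top view at about (303,297), (381,302) and (445,299). The vial is at (343,319), the cup at (411,281) and the hand-over tray at (426,214). The pink and green decoys lie off the tray.

```bash
python3 - <<'E'
from h import *
f=np.load("top.npz"); w=f["w"]; s=512/780
def box(n,u,v,ru,rv,zlo,zhi):
    u0,u1,v0,v1=[int(round(q*s)) for q in(u-ru,u+ru,v-rv,v+rv)]
    q=w[v0:v1,u0:u1].reshape(-1,3); q=q[(q[:,2]>zlo)&(q[:,2]<zhi)]
    if len(q)<3: print(n,len(q)); return
    (cx,cy),(a,b),ang=cv2.minAreaRect(q[:,:2].astype(np.float32))
    print(n,len(q),"rect",np.round([cx,cy,a,b,ang],1),"mean",q.mean(0).round(1),"zmax",q[:,2].max().round(1))
box("left",303,297,28,36,40,60)
box("mid",381,302,22,36,40,60)
box("right",445,299,22,36,40,60)
box("vial",343,319,12,12,25,60)
box("cup",411,281,14,14,20,45)
box("give",426,214,50,35,1.5,25)
box("tray",378,302,115,45,3,20)
box("spirit",577,195,30,30,100,250)
E
```

```text
left 518 rect [485.2 203.9  48.1 123.3  79.1] mean [484.3 203.6  49.3] zmax 60.0
mid 515 rect [472.1  32.2  46.5 124.7  89.7] mean [471.1  32.2  49.2] zmax 58.7
right 523 rect [ 480.  -105.8   47.1  124.    81.3] mean [ 478.9 -105.5   49.5] zmax 59.2
vial 28 rect [437.3 117.5  17.1  17.2   1.2] mean [437.1 117.6  34.9] zmax 48.4
cup 30 rect [523.4 -32.6  23.5  26.   89.9] mean [523.8 -32.7  30.6] zmax 44.0
give 1419 rect [683.9 -66.2 223.1 162.   89.6] mean [680.2 -64.9   5.6] zmax 20.2
tray 3780 rect [479.6  41.1 512.6 199.7  89.8] mean [476.   40.4   7.1] zmax 19.7
spirit 446 rect [ 687.2 -381.2   69.2   60.5   50. ] mean [ 684.1 -378.7  143.2] zmax 197.2
```

Emit:
carry_out([
  [[0,0,9.4,0,0,0,1],[0,0,9.4,0,0,0,1],[0,0,9.3,0,0,0,1],[0,0,0,0.0084,-0.0496,0.004,1],[0,0,0,0.0084,-0.0496,0.004,1]],
], grip_force=80)

```text
t: 0.72
tcp_pos: [219.9, -501.7, 222.3]
ee_rot: [-0.001, 0.995, -0.096, -0.0]
wrist_force: [0.6, -0.4, 0.4]
width: 85.4
```

Emit:
carry_out([
  [[0,0,0,0.0084,-0.0496,0.004,1],[0,0,0,0.0084,-0.0496,0.004,1],[0,0,0,0.0084,-0.0496,0.004,1],[0,0,0,0.0084,-0.0496,0.004,1],[0,0,0,0.0084,-0.0496,0.004,1]],
])

```text
t: 1.35
tcp_pos: [308.2, -265.6, 202.7]
ee_rot: [-0.0, 0.995, -0.095, -0.0]
wrist_force: [0.6, -0.1, -0.4]
width: 85.2
```

Emit:
carry_out([
  [[0,0,0,0.0084,-0.0496,0.006,1],[0,0,0,0.0084,-0.0496,0.006,1],[0,0,0,0.0084,-0.0496,0.006,1],[0,0,0,0.0084,-0.0496,0.006,1],[0,0,0,0.0084,-0.0496,0.006,1]],
])

```text
t: 1.98
tcp_pos: [396.4, -30.1, 172.9]
ee_rot: [0.0, 0.995, -0.095, 0.0]
wrist_force: [0.8, -0.6, 0.6]
width: 85.0
```

Emit:
carry_out([
  [[0,0,0,0.0084,-0.0496,0.006,1],[0,0,0,0.0084,-0.0496,0.006,1],[0,0,0,0.0084,-0.0496,0.006,1],[0,0,0,0.0084,-0.0496,0.006,1],[0,0,0,0.0084,-0.0496,0.006,1]],
])

```text
t: 2.6
tcp_pos: [484.6, 205.5, 142.7]
ee_rot: [0.0, 0.995, -0.095, -0.0]
wrist_force: [0.8, 0.1, -0.0]
width: 85.4
```

```bash
cat >> h.py <<'E'
def case_from(w,c,zlo=42,zhi=58,rad=85):
    q=w.reshape(-1,3); q=q[np.isfinite(q[:,0])]
    q=q[(q[:,2]>zlo)&(q[:,2]<zhi)&(np.hypot(q[:,0]-c[0],q[:,1]-c[1])<rad)]
    (cx,cy),(a,b),ang=cv2.minAreaRect(q[:,:2].astype(np.float32))
    yaw=ang if a>b else ang+90
    yaw=(yaw+90)%180-90
    print("case",np.round([cx,cy,a,b],1),"yaw",round(yaw,1),"ztop",np.median(q[:,2]).round(1),len(q)); return cx,cy,yaw
def toolyaw(s):
    from scipy.spatial.transform import Rotation as R
    q=np.array(s["ee_rot"]); M=R.from_quat(np.r_[q[1:],q[0]]).as_matrix()
    return M, np.degrees(np.arctan2(M[1,0],M[0,0]))
def togo(x,y,z,yaw):
    s=telemetry.observe(); M,ps=toolyaw(s); 
    print("t",round(s["t"],2),"pos",s["tcp_pos"].round(1),"tool x yaw",ps.round(1),"turn z needed",round(ps-yaw,1))
    print("shift now-axes mm",(M.T@(np.array([x,y,z])-s["tcp_pos"])).round(1))
    a=np.radians(yaw); D=np.array([[np.cos(a),np.sin(a),0],[np.sin(a),-np.cos(a),0],[0,0,-1]])
    print("shift after-turn axes mm",(D@(np.array([x,y,z])-s["tcp_pos"])).round(1))
E
python3 - <<'E'
from h import *
p=camera_params("wrist"); im,d=read_camera("wrist"); w=world("wrist",d,p)
cv2.imwrite("pics/w1.png",im[:,:,::-1])
c=case_from(w,(485,204)); togo(c[0],c[1],11,c[2])
E
```

```text
case [487.2 201.5  47.3 124.1] yaw -11.1 ztop 50.3 8198
t 2.65 pos [485.4 209.6 141.8] tool x yaw -10.8 turn z needed 0.3
shift now-axes mm [  3.5   8.1 130.7]
shift after-turn axes mm [  3.4   7.7 130.8]
```

View pics/w1.png

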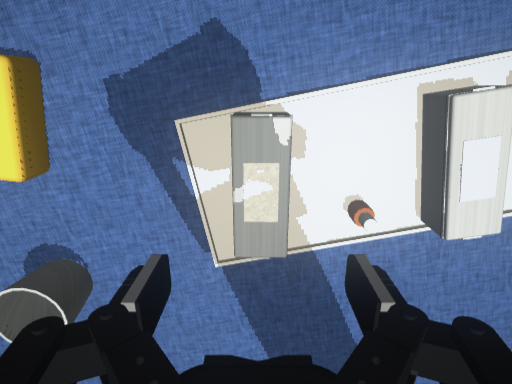

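The wrist view shows the left case nearly centred between the jaws at about (262,185). The vial is at (362,213), well clear.

Emit:
carry_out([
  [[0,0,0.3,0.003,0.0075,0,1],[0,0,0,0,0,0.035,1],[0,0,0,0,0,0.035,1],[0,0,0,0,0,0.025,1],[0,0,0,0,0,0,1]],
])

```text
t: 3.28
tcp_pos: [483.9, 194.0, 46.0]
ee_rot: [0.001, 0.995, -0.099, -0.002]
wrist_force: [0.5, 0.2, 0.0]
width: 85.6
```

Emit:
carry_out([
  [[0,0,0,0,0,0.01,1],[0,0,0,0,0,0.01,1],[0,0,0,0,0,0.01,1],[0,0,0,0,0,0.004,1],[0,0,0,0,0,0,1]],
])

```text
t: 3.9
tcp_pos: [485.8, 195.8, 13.9]
ee_rot: [0.0, 0.995, -0.098, -0.0]
wrist_force: [0.2, 0.1, 0.6]
width: 85.2
```

Emit:
carry_out([
  [[0,0,0,-0.001,-0.0067,0.002,1],[0,0,0,0,0,0,1],[0,0,0,0,0,0,-0.3],[0,0,0,0,0,0,-1],[0,0,0,0,0,0,-1]],
], grip_force=80)

```text
t: 4.53
tcp_pos: [486.4, 202.6, 12.6]
ee_rot: [0.0, 0.995, -0.098, -0.0]
wrist_force: [-2.0, -0.7, 4.7]
width: 45.1
```

Emit:
carry_out([
  [[0,0,0,0,0,0,-1],[0,0,0,0,0,0,-1],[0,0,0,0,0,0,-1],[0,0,0,0,0,0,-1],[0,0,0,0,0,0,-1]],
])

```text
t: 5.15
tcp_pos: [486.4, 202.6, 12.7]
ee_rot: [0.0, 0.995, -0.098, -0.0]
wrist_force: [-2.3, -0.6, 5.9]
width: 44.8
```

Emit:
carry_out([
  [[0,0,0,0,0,-0.01,-1],[0,0,0,0,0,-0.025,-1],[0,0,0,0,0,-0.04,-1],[0,0,0,0,0,-0.035,-1],[0,0,0,0,0,-0.01,-1]],
])

```text
t: 5.78
tcp_pos: [487.9, 203.0, 134.9]
ee_rot: [-0.001, 0.995, -0.098, 0.002]
wrist_force: [0.8, 0.2, -2.9]
width: 45.5
```

Emit:
carry_out([
  [[0,0,0,0,0,0,-1],[0,0,0,0,0,0,-1],[0,0,0,0,0,0,-1],[0,0,0,0,0,0,-1],[0,0,0,0,0,0,-1]],
])

```text
t: 6.4
tcp_pos: [486.3, 202.6, 131.9]
ee_rot: [0.0, 0.995, -0.098, -0.0]
wrist_force: [0.1, -0.0, -1.4]
width: 45.3
```

```bash
cat >> h.py <<'E'
def tq(label):
    # mean of several readings in tool axes; a camera call advances 0.05 s
    F=[];T=[]
    for i in range(5):
        s=telemetry.observe(); M,_=toolyaw(s); F.append(M.T@s["wrist_force"]); T.append(M.T@s["torque"]); read_camera("wrist")
    T=np.array(T); print(label,"F",np.mean(F,0).round(2),"T tool",T.mean(0).round(4),"sd",T.std(0).round(4),"pos",s["tcp_pos"].round(1),"q",s["ee_rot"].round(3),"t",round(s["t"],2),"j",s["joint_positions"].round(2))
E
python3 -c "from h import *; tq('left lifted')"
```

```text
left lifted F [-0.2  -0.06  2.25] T tool [-0.0094 -0.0408  0.0042] sd [0.0234 0.0413 0.0163] pos [486.5 202.6 132.3] q [-0.     0.995 -0.098  0.   ] t 6.6 j [ 0.25 -0.1   1.93  0.    1.31  2.02]
```

Emit:
carry_out([
  [[0,-8,0,0,0,0,-1],[0,-8,0,0,0,0,-1],[0,-8,0,0,0,0,-1],[0,0,0,0,0,0,-1],[0,0,0,0,0,0,-1]],
])

```text
t: 7.28
tcp_pos: [486.2, 202.7, 132.3]
ee_rot: [-0.02, 0.974, -0.096, -0.206]
wrist_force: [0.1, 0.4, -2.4]
width: 44.9
```

Emit:
carry_out([
  [[0,0,0,0,0,0,-1],[0,8,0,0,0,0,-1],[0,8,0,0,0,0,-1],[0,8,0,0,0,0,-1],[0,0,0,0,0,0,-1]],
])

```text
t: 7.9
tcp_pos: [484.1, 203.3, 132.8]
ee_rot: [-0.0, 0.995, -0.097, 0.0]
wrist_force: [-0.1, -0.2, -2.5]
width: 45.3
```

```bash
sed -i 's/range(5)/range(12)/' h.py; python3 -c "from h import *; tq('left after far')"
```

```text
left after far F [0.04 0.19 2.5 ] T tool [-0.0071 -0.0225 -0.0069] sd [0.0295 0.0335 0.0288] pos [486.7 202.5 132.1] q [ 0.     0.995 -0.098 -0.   ] t 8.45 j [ 0.25 -0.1   1.93  0.    1.31  2.02]
```

Emit:
carry_out([
  [[0,8,0,0,0,0,-1],[0,8,0,0,0,0,-1],[0,8,0,0,0,0,-1],[0,0,0,0,0,0,-1],[0,0,0,0,0,0,-1]],
])

```text
t: 9.12
tcp_pos: [486.9, 202.7, 132.9]
ee_rot: [0.02, 0.974, -0.096, 0.207]
wrist_force: [-0.2, 0.7, -2.7]
width: 45.6
```

Emit:
carry_out([
  [[0,0,0,0,0,0,-1],[0,-8,0,0,0,0,-1],[0,-8,0,0,0,0,-1],[0,-8,0,0,0,0,-1],[0,0,0,0,0,0,-1]],
])

```text
t: 9.75
tcp_pos: [489.4, 201.8, 133.0]
ee_rot: [-0.0, 0.995, -0.099, 0.001]
wrist_force: [-0.2, -0.1, -2.2]
width: 45.0
```

```bash
python3 -c "from h import *; tq('left after near')"
```

```text
left after near F [ 0.1  -0.03  2.62] T tool [-0.0029  0.0391  0.0089] sd [0.0202 0.0321 0.0317] pos [486.2 202.8 132.4] q [-0.     0.995 -0.098  0.   ] t 10.3 j [ 0.25 -0.1   1.93 -0.    1.31  2.02]
```

```bash
sed -i 's/F=\[\];T=\[\]/F=[];T=[];J=[]/; s/F.append/J.append(s["joint_torque"]); F.append/; s/"pos",s\[/"J",np.mean(J,0).round(4),"sdJ",np.std(J,0).round(4),"pos",s[/' h.py; python3 -c "from h import *; tq('left after near')"
```

```text
left after near F [ 0.04 -0.02  2.58] T tool [-0.0126  0.0209 -0.0043] sd [0.024  0.0207 0.0296] J [ 2.04000e-02 -3.19055e+01 -3.63730e+01  1.56000e-02  2.38000e-02
  1.00000e-04] sdJ [0.0124 0.0118 0.0144 0.0003 0.0002 0.0001] pos [486.4 202.6 132.3] q [-0.     0.995 -0.098 -0.   ] t 10.9 j [ 0.25 -0.1   1.93  0.    1.31  2.02]
```

Emit:
carry_out([
  [[0,-8,0,0,0,0,-1],[0,-8,0,0,0,0,-1],[0,-8,0,0,0,0,-1],[0,0,0,0,0,0,-1],[0,0,0,0,0,0,-1]],
])

```text
t: 11.58
tcp_pos: [486.2, 202.7, 132.2]
ee_rot: [-0.02, 0.974, -0.096, -0.206]
wrist_force: [-1.1, -0.1, -2.7]
width: 45.2
```

Emit:
carry_out([
  [[0,8,0,0,0,0,-1],[0,8,0,0,0,0,-1],[0,8,0,0,0,0,-1],[0,0,0,0,0,0,-1],[0,0,0,0,0,0,-1]],
])

```text
t: 12.2
tcp_pos: [486.3, 202.8, 132.9]
ee_rot: [-0.0, 0.995, -0.097, 0.0]
wrist_force: [0.1, 0.2, -2.9]
width: 45.0
```

```bash
sed -i 's/range(12)/range(8)/' h.py; python3 -c "from h import *; tq('left after far')"
```

```text
left after far F [0.12 0.09 2.57] T tool [ 0.0117 -0.0441  0.0079] sd [0.0183 0.0375 0.0207] J [ 1.84100e-01 -3.22898e+01 -3.63022e+01  7.00000e-04 -1.47000e-02
 -1.30000e-03] sdJ [0.1401 0.1556 0.1969 0.0044 0.0093 0.0007] pos [486.8 202.4 132.1] q [ 0.     0.995 -0.098 -0.   ] t 12.55 j [ 0.25 -0.1   1.93  0.    1.31  2.02]
```

Emit:
carry_out([
  [[0,8,0,0,0,0,-1],[0,8,0,0,0,0,-1],[0,8,0,0,0,0,-1],[0,0,0,0,0,0,-1],[0,0,0,0,0,0,-1]],
])

```text
t: 13.22
tcp_pos: [487.0, 202.7, 132.9]
ee_rot: [0.02, 0.974, -0.096, 0.206]
wrist_force: [0.7, -0.5, -2.5]
width: 45.0
```

Emit:
carry_out([
  [[0,-8,0,0,0,0,-1],[0,-8,0,0,0,0,-1],[0,-8,0,0,0,0,-1],[0,0,0,0,0,0,-1],[0,0,0,0,0,0,-1]],
])

```text
t: 13.85
tcp_pos: [486.9, 202.4, 132.2]
ee_rot: [0.0, 0.995, -0.098, 0.0]
wrist_force: [0.2, 0.3, -2.7]
width: 45.2
```

```bash
python3 -c "from h import *; tq('left after near2')"
```

```text
left after near2 F [0.04 0.2  2.49] T tool [-0.0151  0.0243 -0.0023] sd [0.0292 0.0192 0.0267] J [-2.16900e-01 -3.16421e+01 -3.66242e+01  6.80000e-03  3.60000e-03
  4.00000e-04] sdJ [0.1597 0.0941 0.2661 0.0043 0.0123 0.0012] pos [486.  202.8 132.4] q [-0.     0.995 -0.097  0.   ] t 14.2 j [ 0.25 -0.1   1.93 -0.    1.31  2.02]
```

```bash
sed -i 's/range(8)/range(6)/' h.py; python3 -c "from h import *; tq('left near settled')"
```

```text
left near settled F [-0.05  0.38  2.65] T tool [-0.0082  0.0162 -0.0077] sd [0.0232 0.0285 0.0335] J [ 2.67000e-02 -3.18903e+01 -3.63551e+01  1.65000e-02  2.25000e-02
  2.00000e-04] sdJ [0.0091 0.0284 0.0102 0.0007 0.0007 0.0001] pos [486.4 202.6 132.4] q [-0.     0.995 -0.098  0.   ] t 14.5 j [ 0.25 -0.1   1.93 -0.    1.31  2.02]
```

Emit:
carry_out([
  [[0,0,0,0,0,0.03,-1],[0,0,0,0,0,0.04,-1],[0,0,0,0,0,0.03,-1],[0,0,0,0,0,0.01,-1],[0,0,0,0,0,0,-1]],
])

```text
t: 15.18
tcp_pos: [486.4, 202.6, 22.2]
ee_rot: [0.0, 0.995, -0.098, -0.0]
wrist_force: [-1.1, -0.5, -2.4]
width: 45.5
```

Emit:
carry_out([
  [[0,0,0,0,0,0.005,-1],[0,0,0,0,0,0.003,-1],[0,0,0,0,0,0.001,-1],[0,0,0,0,0,0,-1],[0,0,0,0,0,0,-1]],
])

```text
t: 15.8
tcp_pos: [488.5, 203.2, 17.3]
ee_rot: [-0.001, 0.995, -0.098, 0.002]
wrist_force: [-8.5, -2.9, 14.4]
width: 45.3
```

```bash
python3 - <<'E'
from h import *
p=camera_params("wrist"); im,d=read_camera("wrist"); w=world("wrist",d,p)
q=w.reshape(-1,3); q=q[np.isfinite(q[:,0])]
a=np.radians(-11.2); L=(q[:,:2]-[486.3,202.5])@np.array([[np.cos(a),-np.sin(a)],[np.sin(a),np.cos(a)]])
for lo in range(-65,70,10):
    m=(L[:,0]>lo)&(L[:,0]<lo+10)&(abs(L[:,1])<15)&(q[:,2]<75); print(lo,m.sum(),np.median(q[m,2]).round(1) if m.any() else '')
cv2.imwrite("pics/w2.png",im[:,:,::-1]); s=telemetry.observe(); print(s["tcp_pos"],s["wrist_force"],s["torque"])
E
```

```text
-65 0 
-55 0 
-45 0 
-35 244 54.4
-25 1161 55.0
-15 1314 55.3
-5 1438 55.4
5 1568 55.5
15 1692 55.6
25 1892 55.3
35 2003 55.2
45 2175 55.4
55 3649 54.1
65 1379 1.5
[488.39107759 203.20836039  17.24222052] [-9.34966897 -2.27374254 14.47804717] [-0.26929425  0.53996483 -0.15957583]
```

View pics/w2.png

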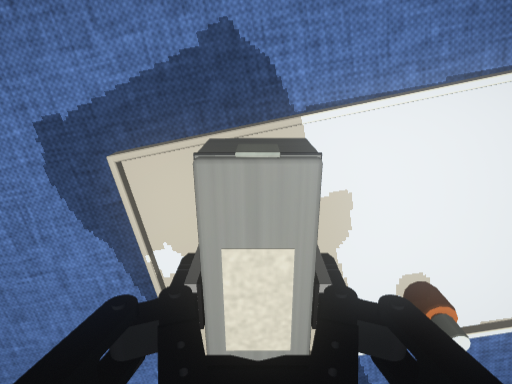

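The wrist view shows the case level and still gripped, but 5 mm high. Its far end (rows 140–155) is up against the far rim, so I'll lift a little, shift it about 9 mm toward the robot and lower it again.

Emit:
carry_out([
  [[0,0,0,0,0,-0.012,-1],[0,0,0,0,0,-0.006,-1],[0,0,0,-0.009,0,0,-1],[0,0,0,0,0,0,-1],[0,0,0,0,0,0.01,-1]],
])

```text
t: 16.48
tcp_pos: [477.9, 204.5, 21.2]
ee_rot: [-0.0, 0.995, -0.098, 0.001]
wrist_force: [-0.3, -0.3, -2.8]
width: 45.3
```

Emit:
carry_out([
  [[0,0,0,0,0,0.004,-1],[0,0,0,0,0,0.002,-1],[0,0,0,0,0,0.001,-1],[0,0,0,0,0,0,-1],[0,0,0,0,0,0,-1]],
])

```text
t: 17.1
tcp_pos: [477.8, 204.4, 14.5]
ee_rot: [-0.0, 0.995, -0.098, 0.0]
wrist_force: [-0.0, 0.1, -2.7]
width: 45.3
```

Emit:
carry_out([
  [[0,0,0,0,0,0.001,-1],[0,0,0,0,0,0.001,-1],[0,0,0,0,0,0,-1],[0,0,0,0,0,0,-1],[0,0,0,0,0,0,-1]],
])

```text
t: 17.73
tcp_pos: [477.7, 204.4, 12.7]
ee_rot: [-0.0, 0.995, -0.098, 0.0]
wrist_force: [-3.4, -0.9, 2.8]
width: 45.3
```

Emit:
carry_out([
  [[0,0,0,0,0,0,0.3],[0,0,0,0,0,0,1],[0,0,0,0,0,0,1],[0,0,0,0,0,-0.02,1],[0,0,0,0,0,-0.04,1]],
])

```text
t: 18.35
tcp_pos: [475.8, 203.8, 70.9]
ee_rot: [0.001, 0.995, -0.098, -0.002]
wrist_force: [0.5, -0.4, 1.0]
width: 85.3
```

Emit:
carry_out([
  [[0,0,0,0,0,-0.045,1],[0,0,0,0,0,-0.025,1],[0,0,-5.3,0,0,0,1],[0,0,-5.3,0,0,0,1],[0,0,0,0,0,0,1]],
])

```text
t: 18.98
tcp_pos: [477.6, 204.3, 142.3]
ee_rot: [-0.0, 1.0, -0.006, 0.0]
wrist_force: [-0.4, -0.3, -0.4]
width: 85.5
```

```bash
python3 - <<'E'
from h import *
p=camera_params("wrist"); im,d=read_camera("wrist"); w=world("wrist",d,p)
case_from(w,(478,204)); togo(472.1,32.2,130,-0.3)
E
```

```text
case [478.5 203.7  46.7 124.5] yaw -11.0 ztop 50.3 8188Traceback (most recent call last):
  File "<stdin>", line 3, in <module>
  File "h.py", line 23, in togo
    print("t",round(s["t"],2),"J",np.mean(J,0).round(4),"sdJ",np.std(J,0).round(4),"pos",s["tcp_pos"].round(1),"tool x yaw",ps.round(1),"turn z needed",round(ps-yaw,1))
                                          ^
NameError: name 'J' is not defined
```

Emit:
carry_out([
  [[0,0,0,-0.001,0.04,0,1],[0,0,0,-0.001,0.05,0,1],[0,0,0,-0.001,0.05,0,1],[0,0,0,0,0.032,0,1],[0,0,0,0,0,0,1]],
])

```text
t: 19.65
tcp_pos: [472.7, 30.8, 142.3]
ee_rot: [0.0, 1.0, -0.008, 0.0]
wrist_force: [-0.4, -0.2, -0.2]
width: 85.3
```

```bash
python3 - <<'E'
L=open('h.py').read().split('\n')
L=[l.replace('"J",np.mean(J,0).round(4),"sdJ",np.std(J,0).round(4),','') if 'tool x yaw' in l else l for l in L]
open('h.py','w').write('\n'.join(L))
E
python3 - <<'E'
from h import *
p=camera_params("wrist"); im,d=read_camera("wrist"); w=world("wrist",d,p)
c=case_from(w,(472,32),rad=72); togo((c[0]+472.1)/2,(c[1]+32.2)/2,11,c[2])
E
```

```text
case [473.8  29.6  47.3 124. ] yaw -2.1 ztop 50.3 8185
t 19.7 pos [472.7  31.8 142.2] tool x yaw -0.8 turn z needed 1.3
shift now-axes mm [  0.3   1.  131.2]
shift after-turn axes mm [  0.3   0.9 131.2]
```

Emit:
carry_out([
  [[0,0,1.0,0,0.001,0.02,1],[0,0,0,0,0,0.04,1],[0,0,0,0,0,0.04,1],[0,0,0,0,0,0.02,1],[0,0,0,0,0,0.009,1]],
])

```text
t: 20.32
tcp_pos: [471.6, 32.5, 11.8]
ee_rot: [-0.0, 1.0, -0.014, -0.001]
wrist_force: [-0.4, 0.1, -0.1]
width: 85.3
```

Emit:
carry_out([
  [[0,0,0,0,0,0,1],[0,0,0,0,0,0,0.3],[0,0,0,0,0,0,-0.3],[0,0,0,0,0,0,-1],[0,0,0,0,0,0,-1]],
])

```text
t: 20.95
tcp_pos: [474.0, 31.2, 14.7]
ee_rot: [0.0, 1.0, -0.014, 0.001]
wrist_force: [0.5, -0.6, 5.2]
width: 44.9
```

Emit:
carry_out([
  [[0,0,0,0,0,0,-1],[0,0,0,0,0,0,-1],[0,0,0,0,0,0,-1],[0,0,0,0,0,-0.005,-1],[0,0,0,0,0,-0.02,-1]],
])

```text
t: 21.58
tcp_pos: [470.1, 31.6, 36.3]
ee_rot: [-0.0, 1.0, -0.014, -0.003]
wrist_force: [-0.9, 0.5, -2.7]
width: 45.3
```

Emit:
carry_out([
  [[0,0,0,0,0,-0.04,-1],[0,0,0,0,0,-0.04,-1],[0,0,0,0,0,-0.015,-1],[0,0,0,0,0,0,-1],[0,0,0,0,0,0,-1]],
])

```text
t: 22.2
tcp_pos: [471.2, 31.5, 130.9]
ee_rot: [-0.0, 1.0, -0.014, -0.002]
wrist_force: [-0.4, -0.4, -2.5]
width: 45.1
```

Emit:
carry_out([
  [[0,-8,0,0,0,0,-1],[0,-8,0,0,0,0,-1],[0,-8,0,0,0,0,-1],[0,0,0,0,0,0,-1],[0,0,0,0,0,0,-1]],
])

```text
t: 22.82
tcp_pos: [471.8, 31.5, 132.1]
ee_rot: [-0.003, 0.978, -0.014, -0.208]
wrist_force: [-0.6, -0.5, -2.2]
width: 45.0
```

Emit:
carry_out([
  [[0,0,0,0,0,0,-1],[0,8,0,0,0,0,-1],[0,8,0,0,0,0,-1],[0,8,0,0,0,0,-1],[0,0,0,0,0,0,-1]],
])

```text
t: 23.45
tcp_pos: [470.5, 31.7, 133.5]
ee_rot: [0.0, 1.0, -0.014, 0.0]
wrist_force: [0.5, -0.3, -3.1]
width: 45.2
```

Emit:
carry_out([
  [[0,0,0,0,0,0,-1],[0,0,0,0,0,0,-1],[0,0,0,0,0,0,-1],[0,0,0,0,0,0,-1],[0,0,0,0,0,0,-1]],
])

```text
t: 24.08
tcp_pos: [472.8, 31.4, 133.1]
ee_rot: [-0.0, 1.0, -0.014, -0.0]
wrist_force: [-0.5, -0.2, -3.1]
width: 45.2
```

```bash
sed -i 's/range(6)/range(10)/' h.py; python3 -c "from h import *; tq('mid after far')"
```

```text
mid after far F [ 0.09 -0.09  2.74] T tool [ 0.0051 -0.0121  0.0204] sd [0.0362 0.0271 0.0237] J [-4.10000e-03 -2.60620e+01 -3.68204e+01 -0.00000e+00  5.00000e-04
  0.00000e+00] sdJ [0.0023 0.0121 0.0126 0.0001 0.0004 0.    ] pos [472.7  31.4 133.4] q [-0.     1.    -0.014  0.   ] t 24.52 j [-0.09 -0.24  2.05  0.    1.33  1.51]
```

Emit:
carry_out([
  [[0,8,0,0,0,0,-1],[0,8,0,0,0,0,-1],[0,8,0,0,0,0,-1],[0,0,0,0,0,0,-1],[0,0,0,0,0,0,-1]],
])

```text
t: 25.2
tcp_pos: [473.3, 31.3, 134.2]
ee_rot: [0.003, 0.978, -0.014, 0.208]
wrist_force: [0.8, 0.2, -2.0]
width: 45.0
```

Emit:
carry_out([
  [[0,0,0,0,0,0,-1],[0,-8,0,0,0,0,-1],[0,-8,0,0,0,0,-1],[0,-8,0,0,0,0,-1],[0,0,0,0,0,0,-1]],
])

```text
t: 25.82
tcp_pos: [475.4, 31.1, 133.6]
ee_rot: [0.0, 1.0, -0.014, 0.0]
wrist_force: [-0.5, -0.4, -3.7]
width: 45.0
```

Emit:
carry_out([
  [[0,0,0,0,0,0,-1],[0,0,0,0,0,0,-1],[0,0,0,0,0,0,-1],[0,0,0,0,0,0,-1],[0,0,0,0,0,0,-1]],
])

```text
t: 26.45
tcp_pos: [472.6, 31.4, 133.5]
ee_rot: [0.0, 1.0, -0.014, 0.0]
wrist_force: [-0.2, -0.2, -2.6]
width: 44.9
```

```bash
python3 -c "from h import *; tq('mid after near')"
```

```text
mid after near F [-0.05 -0.32  2.77] T tool [-0.0138 -0.0053 -0.0061] sd [0.0305 0.0267 0.0299] J [ 3.70000e-03 -2.61414e+01 -3.68026e+01 -3.00000e-04 -1.00000e-04
 -0.00000e+00] sdJ [0.0024 0.0138 0.0103 0.0001 0.0004 0.    ] pos [472.7  31.4 133.3] q [-0.     1.    -0.014 -0.   ] t 26.9 j [-0.09 -0.24  2.05  0.    1.33  1.51]
```

Emit:
carry_out([
  [[0,0,0,0,0,0.02,-1],[0,0,0,0,0,0.04,-1],[0,0,0,0,0,0.035,-1],[0,0,0,0,0,0.015,-1],[0,0,0,0,0,0.003,-1]],
])

```text
t: 27.58
tcp_pos: [472.3, 31.4, 19.8]
ee_rot: [-0.0, 1.0, -0.014, -0.001]
wrist_force: [0.2, 0.0, -2.7]
width: 45.3
```

Emit:
carry_out([
  [[0,0,0,0,0,0.002,-1],[0,0,0,0,0,0.002,-1],[0,0,0,0,0,0.001,-1],[0,0,0,0,0,0,-1],[0,0,0,0,0,0,-1]],
])

```text
t: 28.2
tcp_pos: [472.8, 31.4, 15.5]
ee_rot: [-0.0, 1.0, -0.014, 0.0]
wrist_force: [-0.2, 0.0, -2.5]
width: 44.9
```

Emit:
carry_out([
  [[0,0,0,0,0,0.001,-1],[0,0,0,0,0,0.001,-1],[0,0,0,0,0,0.0005,-1],[0,0,0,0,0,0,-1],[0,0,0,0,0,0,-1]],
])

```text
t: 28.82
tcp_pos: [472.8, 31.4, 14.7]
ee_rot: [0.0, 1.0, -0.014, -0.001]
wrist_force: [-9.4, 0.1, 13.2]
width: 45.2
```

Emit:
carry_out([
  [[0,0,0,0,0,-0.0005,0.3],[0,0,0,0,0,0,1],[0,0,0,0,0,0,1],[0,0,0,0,0,-0.02,1],[0,0,0,0,0,-0.04,1]],
])

```text
t: 29.45
tcp_pos: [470.8, 31.5, 71.9]
ee_rot: [-0.0, 1.0, -0.014, -0.002]
wrist_force: [1.1, -0.9, 0.9]
width: 85.2
```

Emit:
carry_out([
  [[0,0,0,0,0,-0.045,1],[0,0,0,0,0,-0.025,1],[0,0,0,0.003,0.035,0,1],[0,0,0,0.004,0.04,0,1],[0,0,0,0.004,0.04,0,1]],
])

```text
t: 30.08
tcp_pos: [480.5, -84.9, 143.3]
ee_rot: [0.0, 1.0, -0.014, 0.0]
wrist_force: [1.4, 0.8, 0.2]
width: 85.5
```

Emit:
carry_out([
  [[0,0,0,0,0.022,0,1],[0,0,7.1,0,0,0,1],[0,0,0,0,0,0,1],[0,0,0,0,0,0,1],[0,0,0,0,0,0,1]],
])

```text
t: 30.7
tcp_pos: [479.8, -105.5, 143.2]
ee_rot: [-0.0, 0.997, -0.075, -0.0]
wrist_force: [-0.4, 0.0, -0.5]
width: 85.1
```

```bash
python3 - <<'E'
from h import *
p=camera_params("wrist"); im,d=read_camera("wrist"); w=world("wrist",d,p)
case_from(w,(472,32),rad=66); c=case_from(w,(480,-105.8),rad=72); togo((c[0]+480)/2,(c[1]-105.8)/2,11,c[2])
E
```

```text
case [473.2  29.8  47.6 124.1] yaw -1.9 ztop 50.3 7592
case [ 481.3 -108.9   47.2  124.4] yaw -8.6 ztop 50.3 8155
t 30.75 pos [ 479.8 -105.6  143.3] tool x yaw -8.6 turn z needed -0.0
shift now-axes mm [  1.1   1.7 132.3]
shift after-turn axes mm [  1.1   1.7 132.3]
```

Emit:
carry_out([
  [[0,0,0,0.001,0.002,0.02,1],[0,0,0,0,0,0.04,1],[0,0,0,0,0,0.04,1],[0,0,0,0,0,0.02,1],[0,0,0,0,0,0.0095,1]],
])

```text
t: 31.38
tcp_pos: [479.6, -107.5, 12.4]
ee_rot: [-0.0, 0.997, -0.076, -0.001]
wrist_force: [-0.5, 1.4, 0.7]
width: 85.1
```

Emit:
carry_out([
  [[0,0,0,0,0,0,1],[0,0,0,0,0,0,0.3],[0,0,0,0,0,0,-0.3],[0,0,0,0,0,0,-1],[0,0,0,0,0,0,-1]],
])

```text
t: 32.0
tcp_pos: [481.7, -108.4, 15.2]
ee_rot: [0.0, 0.997, -0.076, 0.001]
wrist_force: [0.2, 0.4, 6.1]
width: 45.2
```

Emit:
carry_out([
  [[0,0,0,0,0,0,-1],[0,0,0,0,0,0,-1],[0,0,0,0,0,0,-1],[0,0,0,0,0,-0.005,-1],[0,0,0,0,0,-0.02,-1]],
])

```text
t: 32.62
tcp_pos: [478.1, -107.1, 36.8]
ee_rot: [-0.001, 0.997, -0.076, -0.003]
wrist_force: [-0.1, 0.4, -2.9]
width: 45.0
```

Emit:
carry_out([
  [[0,0,0,0,0,-0.04,-1],[0,0,0,0,0,-0.04,-1],[0,0,0,0,0,-0.015,-1],[0,0,0,0,0,0,-1],[0,0,0,0,0,0,-1]],
])

```text
t: 33.25
tcp_pos: [479.1, -107.5, 131.4]
ee_rot: [-0.001, 0.997, -0.076, -0.002]
wrist_force: [0.8, -0.3, -3.1]
width: 45.2
```

Emit:
carry_out([
  [[0,-8,0,0,0,0,-1],[0,-8,0,0,0,0,-1],[0,-8,0,0,0,0,-1],[0,0,0,0,0,0,-1],[0,0,0,0,0,0,-1]],
])

```text
t: 33.88
tcp_pos: [479.7, -107.7, 132.5]
ee_rot: [-0.016, 0.975, -0.074, -0.208]
wrist_force: [-0.5, 0.1, -2.1]
width: 45.3
```

Emit:
carry_out([
  [[0,0,0,0,0,0,-1],[0,8,0,0,0,0,-1],[0,8,0,0,0,0,-1],[0,8,0,0,0,0,-1],[0,0,0,0,0,0,-1]],
])

```text
t: 34.5
tcp_pos: [478.3, -107.5, 134.0]
ee_rot: [0.0, 0.997, -0.076, 0.0]
wrist_force: [0.4, -0.3, -2.5]
width: 44.9
```

Emit:
carry_out([
  [[0,0,0,0,0,0,-1],[0,0,0,0,0,0,-1],[0,0,0,0,0,0,-1],[0,0,0,0,0,0,-1],[0,0,0,0,0,0,-1]],
])

```text
t: 35.12
tcp_pos: [480.6, -108.0, 133.6]
ee_rot: [-0.0, 0.997, -0.076, -0.0]
wrist_force: [0.0, 0.9, -2.6]
width: 44.9
```

```bash
python3 -c "from h import *; tq('right after far')"
```

```text
right after far F [-0.16  0.04  2.48] T tool [-0.0089 -0.0164 -0.0132] sd [0.031  0.0349 0.0231] J [ 8.00000e-04 -2.80647e+01 -3.66182e+01 -1.00000e-04  6.00000e-04
  1.00000e-04] sdJ [0.0006 0.0119 0.0129 0.0001 0.0003 0.0001] pos [ 480.5 -108.   133.8] q [ 0.     0.997 -0.076  0.   ] t 35.58 j [-0.37 -0.19  2.01  0.    1.32  1.35]
```

Emit:
carry_out([
  [[0,8,0,0,0,0,-1],[0,8,0,0,0,0,-1],[0,8,0,0,0,0,-1],[0,0,0,0,0,0,-1],[0,0,0,0,0,0,-1]],
])

```text
t: 36.25
tcp_pos: [481.1, -108.3, 134.8]
ee_rot: [0.016, 0.975, -0.074, 0.207]
wrist_force: [0.1, -0.7, -3.0]
width: 45.3
```

Emit:
carry_out([
  [[0,0,0,0,0,0,-1],[0,-8,0,0,0,0,-1],[0,-8,0,0,0,0,-1],[0,-8,0,0,0,0,-1],[0,0,0,0,0,0,-1]],
])

```text
t: 36.88
tcp_pos: [483.1, -108.5, 134.1]
ee_rot: [0.0, 0.997, -0.076, 0.0]
wrist_force: [-0.5, 0.3, -3.0]
width: 45.0
```

Emit:
carry_out([
  [[0,0,0,0,0,0,-1],[0,0,0,0,0,0,-1],[0,0,0,0,0,0,-1],[0,0,0,0,0,0,-1],[0,0,0,0,0,0,-1]],
])

```text
t: 37.5
tcp_pos: [480.4, -108.0, 134.0]
ee_rot: [0.0, 0.997, -0.076, 0.0]
wrist_force: [-0.5, 0.3, -3.0]
width: 45.0
```

```bash
python3 -c "from h import *; tq('right after near')"
```

```text
right after near F [-0.08  0.1   2.72] T tool [ 0.0126 -0.0023 -0.0149] sd [0.0214 0.0342 0.0368] J [-2.60000e-03 -2.81405e+01 -3.66005e+01 -3.00000e-04 -2.00000e-04
 -1.00000e-04] sdJ [0.0011 0.0129 0.0107 0.0001 0.0003 0.0001] pos [ 480.5 -108.   133.8] q [-0.     0.997 -0.076 -0.   ] t 37.95 j [-0.37 -0.19  2.01  0.    1.32  1.35]
```

The right case is quiet, as the middle one was: neither J5 torque nor tool-y moment changed. The left case's moment changed sign each time it was rocked. I'll put the right one back.

Emit:
carry_out([
  [[0,0,0,-0.004,0,0.02,-1],[0,0,0,0,0,0.04,-1],[0,0,0,0,0,0.035,-1],[0,0,0,0,0,0.015,-1],[0,0,0,0,0,0.004,-1]],
])

```text
t: 38.62
tcp_pos: [475.6, -107.0, 18.5]
ee_rot: [-0.0, 0.997, -0.076, -0.001]
wrist_force: [-0.5, -0.1, -2.4]
width: 45.1
```

Emit:
carry_out([
  [[0,0,0,0,0,0.002,-1],[0,0,0,0,0,0.001,-1],[0,0,0,0,0,0.001,-1],[0,0,0,0,0,0,-1],[0,0,0,0,0,0,-1]],
])

```text
t: 39.25
tcp_pos: [476.7, -107.4, 16.0]
ee_rot: [0.0, 0.997, -0.076, 0.0]
wrist_force: [0.1, 0.2, -1.7]
width: 45.2
```

Emit:
carry_out([
  [[0,0,0,0,0,0.0007,-1],[0,0,0,0,0,0,-1],[0,0,0,0,0,0,-1],[0,0,0,0,0,0,0.3],[0,0,0,0,0,0,1]],
])

```text
t: 39.88
tcp_pos: [476.9, -107.6, 15.5]
ee_rot: [0.0, 0.997, -0.076, 0.0]
wrist_force: [0.2, 0.4, -0.3]
width: 71.9
```

Emit:
carry_out([
  [[0,0,0,0,0,0,1],[0,0,0,0,0,-0.02,1],[0,0,0,0,0,-0.04,1],[0,0,0,0,0,-0.045,1],[0,0,0,0,0,-0.02,1]],
])

```text
t: 40.5
tcp_pos: [478.1, -108.0, 143.6]
ee_rot: [0.001, 0.997, -0.076, 0.002]
wrist_force: [0.5, -0.5, 0.1]
width: 85.4
```

```bash
python3 - <<'E'
from h import *
p=camera_params("wrist"); im,d=read_camera("wrist"); w=world("wrist",d,p)
c=case_from(w,(477,-108),rad=72); togo(477.2,203.7,140,-11)
E
```

```text
case [ 476.5 -108.2   47.2  124.7] yaw -8.6 ztop 50.3 8045
t 40.55 pos [ 479.1 -108.4  145.5] tool x yaw -8.7 turn z needed 2.3
shift now-axes mm [ -49.2 -308.2    4.6]
shift after-turn axes mm [ -61.4 -306.     5.5]
```

Emit:
carry_out([
  [[0,0,2.3,0,0,0,1],[0,0,0,-0.0075,-0.04,0,1],[0,0,0,-0.0095,-0.049,0,1],[0,0,0,-0.0095,-0.049,0,1],[0,0,0,-0.0095,-0.049,0,1]],
])

```text
t: 41.18
tcp_pos: [476.5, 84.5, 139.4]
ee_rot: [0.0, 0.995, -0.096, -0.0]
wrist_force: [0.9, -0.2, 0.5]
width: 85.2
```

Emit:
carry_out([
  [[0,0,0,-0.0095,-0.049,0,1],[0,0,0,-0.009,-0.045,0,1],[0,0,0,-0.0045,-0.0245,0,1],[0,0,0,0,0,0,1],[0,0,0,0,0,0,1]],
])

```text
t: 41.8
tcp_pos: [476.8, 203.1, 139.4]
ee_rot: [0.0, 0.995, -0.096, -0.0]
wrist_force: [-0.0, -0.3, -0.1]
width: 85.6
```

```bash
python3 - <<'E'
from h import *
p=camera_params("wrist"); im,d=read_camera("wrist"); w=world("wrist",d,p)
c=case_from(w,(478,204),rad=72); togo(477.5,203.9,12.5,-11)
E
```

```text
case [478.9 203.3  47.3 123.5] yaw -11.0 ztop 50.3 8375
t 41.85 pos [476.9 202.9 139.6] tool x yaw -11.1 turn z needed -0.1
shift now-axes mm [  0.4  -1.2 127.1]
shift after-turn axes mm [  0.4  -1.1 127.1]
```

Emit:
carry_out([
  [[0,0,0,0,-0.001,0.02,1],[0,0,0,0,0,0.04,1],[0,0,0,0,0,0.04,1],[0,0,0,0,0,0.02,1],[0,0,0,0,0,0.007,1]],
])

```text
t: 42.48
tcp_pos: [476.2, 203.4, 11.5]
ee_rot: [0.001, 0.995, -0.097, -0.001]
wrist_force: [-0.2, -0.1, 0.5]
width: 85.1
```

Emit:
carry_out([
  [[0,0,0,0,0,0,1],[0,0,0,0,0,0,0.3],[0,0,0,0,0,0,-0.3],[0,0,0,0,0,0,-1],[0,0,0,0,0,0,-1]],
])

```text
t: 43.1
tcp_pos: [478.4, 205.1, 14.5]
ee_rot: [-0.0, 0.995, -0.096, 0.001]
wrist_force: [-0.6, -0.7, 6.1]
width: 45.2
```

Emit:
carry_out([
  [[0,0,0,0,0,0,-1],[0,0,0,0,0,0,-1],[0,0,0,0,0,0,-1],[0,0,0,0,0,-0.005,-1],[0,0,0,0,0,-0.02,-1]],
])

```text
t: 43.72
tcp_pos: [474.7, 204.1, 36.0]
ee_rot: [0.001, 0.995, -0.096, -0.003]
wrist_force: [-0.1, 0.1, -2.9]
width: 44.8
```

Emit:
carry_out([
  [[0,0,0,0,0,-0.04,-1],[0,0,0,0,0,-0.04,-1],[0,0,0,0,0,-0.015,-1],[0,0,0,0,0,0,-1],[0,0,0,0,0,0,-1]],
])

```text
t: 44.35
tcp_pos: [475.8, 204.3, 130.6]
ee_rot: [0.001, 0.995, -0.096, -0.002]
wrist_force: [-0.1, 0.6, -3.3]
width: 45.1
```

```bash
python3 - <<'E'
from h import *
f=np.load("top.npz"); w=f["w"]; s=512/780
for u,v in [(394,188),(462,193),(459,241),(390,236),(426.5,214.5)]: print(w[int(v*s)-1:int(v*s)+2,int(u*s)-1:int(u*s)+2].reshape(-1,3).mean(0).round(1))
q=w[int(170*s):int(255*s),int(370*s):int(485*s)].reshape(-1,3)
im=f["im"][int(170*s):int(255*s),int(370*s):int(485*s)].reshape(-1,3).astype(int)
m=(im[:,0]>120)&(abs(im[:,0]-im[:,2])<60); (c,sz,a)=cv2.minAreaRect(q[m,:2].astype(np.float32)); print("give",np.round(c,1),np.round(sz,1),round(a,1),q[m].mean(0).round(1))
togo(c[0],c[1],112,-11)
E
```

```text
[743.    6.3   3.7]
[ 732.7 -150.7   -1.8]
[ 617.4 -141.5    3. ]
[631.   13.1   8.1]
[680.9 -66.4   5.7]
give [677.  -66.2] [158.4 113.1] 83.2 [nan nan nan]
t 44.35 pos [475.8 204.3 130.6] tool x yaw -11.0 turn z needed -0.0
shift now-axes mm [249.3 227.   18.1]
shift after-turn axes mm [249.1 227.1  18.6]
```

Emit:
carry_out([
  [[0,0,0,0.015,0.014,0,-1],[0,0,0,0.03,0.027,0,-1],[0,0,0,0.035,0.0315,0,-1],[0,0,0,0.035,0.0315,0,-1],[0,0,0,0.035,0.0315,0,-1]],
])

```text
t: 44.98
tcp_pos: [599.0, 40.6, 131.5]
ee_rot: [0.0, 0.995, -0.096, -0.001]
wrist_force: [1.1, 0.4, -2.2]
width: 44.9
```

Emit:
carry_out([
  [[0,0,0,0.035,0.0315,0.005,-1],[0,0,0,0.035,0.0315,0.006,-1],[0,0,0,0.022,0.019,0.006,-1],[0,0,0,0.01,0.0095,0,-1],[0,0,0,0,0,0,-1]],
])

```text
t: 45.6
tcp_pos: [680.9, -67.1, 115.2]
ee_rot: [-0.0, 0.995, -0.097, -0.001]
wrist_force: [-0.0, 0.1, -1.9]
width: 45.3
```

Emit:
carry_out([
  [[0,0,0,0,0,0,-1],[0,0,0,0,0,0,-1],[0,0,0,0,0,0,-1],[0,0,0,0,0,0,-1],[0,0,0,0,0,0,-1]],
])

```text
t: 46.22
tcp_pos: [681.2, -66.1, 116.2]
ee_rot: [-0.0, 0.995, -0.096, 0.0]
wrist_force: [0.2, 0.6, -2.9]
width: 44.9
```

```bash
python3 - <<'E'
from h import *
tq("give")
p=camera_params("scene"); im,d=read_camera("scene"); w=world("scene",d,p)
cv2.imwrite("pics/s2.png",cv2.resize(im[:,:,::-1],(768,576)))
t,dt=read_camera("top"); w=world("top",dt)
case_from(w,(472,32),40,60,66); case_from(w,(477,-108),40,60,72)
def med(n,c,lo,hi,r=30):
    q=w.reshape(-1,3); m=(np.hypot(q[:,0]-c[0],q[:,1]-c[1])<r)&(q[:,2]>lo)&(q[:,2]<hi); print(n,m.sum(),q[m].mean(0).round(1))
med("vial",(437,117.5),25,60); med("cup",(523.5,-32.7),20,45)
togo(680.5,-67,114.5,-11)
E
```

```text
give F [-0.02  0.08  2.79] T tool [ 0.0161  0.0348 -0.0056] sd [0.0271 0.0362 0.0327] J [ 3.10000e-02 -4.87377e+01 -3.63320e+01 -3.60000e-03  1.99000e-02
  0.00000e+00] sdJ [0.0205 0.015  0.0018 0.0009 0.0003 0.    ] pos [681.2 -66.3 116.1] q [-0.     0.995 -0.096 -0.   ] t 46.67 j [-0.21  0.28  1.56  0.    1.31  1.56]
case [0. 0. 0. 0.] yaw -90.0 ztop nan 0
case [ 475.2 -105.3   46.8  123.8] yaw -8.8 ztop 49.4 520
vial 25 [437.4 118.2  35.5]
cup 0 [nan nan nan]
t 46.83 pos [681.2 -66.3 116.1] tool x yaw -11.0 turn z needed -0.0
shift now-axes mm [-0.5  0.8  1.6]
shift after-turn axes mm [-0.5  0.8  1.6]
  return _methods._mean(a, axis=axis, dtype=dtype,
  ret = ret.dtype.type(ret / rcount)
<stdin>:8: RuntimeWarning: Mean of empty slice.
  ret = um.true_divide(
```

View pics/s2.png

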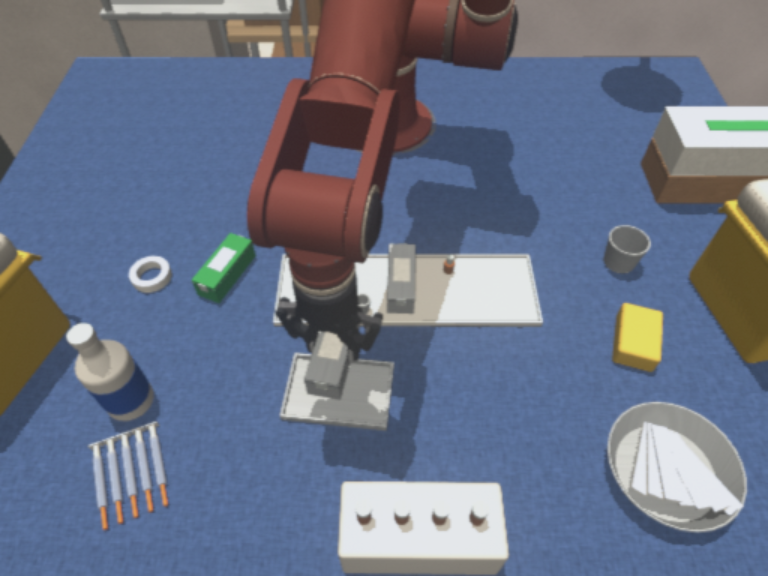

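The scene view shows the gripped case over the steel tray at about (335,365). The middle case is standing at (402,275) and the vial at (449,265), with the other things where they were. One last level check, then I hand in.

```bash
python3 - <<'E'
from h import *
p=camera_params("wrist"); im,d=read_camera("wrist"); w=world("wrist",d,p)
q=w.reshape(-1,3); q=q[np.isfinite(q[:,0])]; a=np.radians(-11); L=(q[:,:2]-[681,-66.5])@np.array([[np.cos(a),-np.sin(a)],[np.sin(a),np.cos(a)]])
m=(abs(L[:,0])<52)&(abs(L[:,1])<16)&(q[:,2]>140)&(q[:,2]<165)
P=np.polyfit(L[m,0],q[m,2],1); e=L[(q[:,2]>145)&(q[:,2]<165)&(abs(L[:,1])<16),0].max(); s=telemetry.observe()
print("pitch deg",np.degrees(np.arctan(P[0])).round(2),"top z",P[1].round(1),m.sum(),"far end",e,"qd",np.abs(s["qd"]).max(),"w",s["width"],s["t"])
if abs(np.degrees(np.arctan(P[0])))<2.5: print(r.close_job())
E
```

```text
pitch deg -0.48 top z 152.2 13959 far end 63.19776977114669 qd 0.0013317402976843929 w 45.35019330604134 46.875
the job is handed in; nothing more can be done
None
```

The left case is the one that rattles. I handed in the job at t = 46.9 s with that case still gripped over the small steel tray. I tried all three in order: left, middle, right. Each was lifted about 12 cm, rocked 24° far end down, then 24° near end down, and set back upright.

**Which one rattles:**

| Case | Wrist moment (level) after far end down | After near end down |
|---|---|---|
| Left | -0.02 to -0.04 N m | +0.02 to +0.04 N m |
| Middle | -0.012 N m | -0.005 N m |
| Right | -0.016 N m | -0.002 N m |

I rocked the left case twice, far end then near end each time, because the moment noise was large. The change of about 0.06 N m repeated, but it is below the 0.10 N m I expected from a ball rolling 80 mm. The middle and right cases did not change beyond noise, and the wrist-joint torque agreed for both.

**Final checks:**
- **Presented case:** it is at (681, -66) mm over the tray's middle, with its underside about 10 cm above the tray floor. It was level to 0.5° and the arm was still.
- **Quiet cases:** both stood flat on the tray floor when checked after release, the middle at (473, 30) and the right at (477, -108). At the end the arm hid the middle case from the top camera, but the scene view shows it standing.
- **Other objects:** the vial was unmoved. The arm hid the cup in the last check, so it was not re-measured. The other things looked undisturbed, except that the arm hid the pink case and I could not check it.

**Misfit while replacing the left case:** it first came down on the tray's far rim, with about 14 N of contact. I lifted it slightly, moved it 9 mm toward the robot and set it down flat.

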